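# Turn the paint carousel to the red-capped pot

### The arm

A 7-joint arm with a two-finger parallel gripper is mounted at the origin on a cart in front of the work surface, level with it; the furniture and walls round the work are solid. World frame = base frame: x ahead of the robot, y to its left, z up, the work surface at z = 0. Lengths are in m, angles in rad, forces in N, time in s.
With the tool pointing down it reaches from about 0.425 to 0.925 m from the base axis. Payload 6.8 kg.
Tool frame: the origin (TCP) lies midway between the tips of the shut fingers; the grasp point (between the pads) lies 19 mm behind it (bot.pinch_z is the distance from the TCP to the grasp point, in m); x points along the fingers, y is the direction in which the jaws open and shut, and the axes are right-handed (so a half turn about x gives the same grasp; the last joint's range is limited). The gripper opens to 85 mm and grips with 20 to 120 N. Pads are 22 mm wide; open, the fingers measure 114 mm over their backs; the gripper's body (76 mm by 85 mm) begins 54 mm behind the grasp point. The pads swing forward as they close: fully open they stand 13 mm farther back than shut.
Start: joints at [1.092, 0.477, 0.022, 1.555, -0.011, 1.109, -0.083], TCP at [0.245, -0.629, 0.195] pointing down, gripper open.
Joint ranges: [-2.96, 2.96], [-0.34, 2.1], [-1.41, 1.46], [0.24, 2.44], [-1.37, 4.51], [0.17, 1.92], [-2.96, 2.96]. Speed limits (rad/s): [2.39, 2.39, 3.14, 3.14, 3.14, 3.14, 3.14].

### API

Orientations are given as a unit quaternion [w, x, y, z].
In Python, from station import bot gives the robot as it stands. The module is installed in compiled form; this text tells all that it offers.
- The arm moves only by the tool step_arm, never from a script. Its argument "plan" is a list of rows, each a list of 6 numbers: the shift along the tool's x, y, z in units of 40 mm (1.0 is 40 mm), then the turn, a rotation vector about the tool's x, y, z in units of 360 degrees (1.0 is 360 degrees). In form: [[dx, dy, dz, ax, ay, az], ...]. A call has 1 to 8 rows; each row shifts and turns the commanded pose from where the row before left it, along the tool's axes as they then stand; what a row does not reach is not made up. A row lasts 1/8 s, in which the tool goes at most 62.5 mm and 10.7 degrees, less where a joint would pass 70% of its speed; a pose out of reach is approached as far as the arm can. A call with a number of a shift or a turn outside -1 to 1 is refused whole. A call with a gripper value outside its range is refused whole. "fingers" is the closure, from -1 (fully open) to 1 (shut), set as the call begins (left out, the last holds). The fingers move at their own pace and stop on an object; "force" is the grip in N (left out, the last holds). Time passes only in rows, so rows that do not move let the fingers close. It gives the time, the measured TCP pose, the force and the opening at its end, in the units of the state.
- bot.get_obs(): the state, without advancing time (a new reading comes with each control period).
- bot.read_camera(name): name is "scene" or "top"; returns (picture, depth): 400x640x3 uint8, red, green, blue; 400x640 float32, m along the optical axis (not along the pixel's ray), 0 where there is no reading.
- bot.camera_model(name): a dict with "mtx" (3x3 intrinsics, pixels), "origin" and "rotation" of the camera in the world. Camera axes: x right, y up, looking along -z (the intrinsics and any distortion apply to the point x, -y, -z); pixel columns grow to the right and rows downward; lengths in m; the calibration is good to about 2 mm. A picture is of the moment at which its call begins. camera_model takes no time and is no camera call.
- bot.hand_in(): hands the job in, once; it reports no verdict.
The state is a dict: "t": time; "q": joint angles; "joint_vel": joint speeds; "joint_torque": joint torques, N m; "eef_pos": TCP position; "tool_rot": TCP orientation; "contact_force": force on the tool from outside, world axes, zero at the start; "torque": the same for the moment, N m; "gripper_width": opening from 0.0 (shut) to 1.0 (fully open).
Only numpy, scipy, OpenCV 4.12 (cv2) and the standard library are available. Lean on these libraries where they do the work, as an engineer would, in place of code of your own. Each camera call takes 0.05 s, during which the arm holds its last target.

### The job

Turn the paint carousel by pushing it round at the rim, where black posts stand for the fingers, until the pot with the red cap stands right at the front, in line with the yellow arrow on the carousel's foot. Do not touch the four pots, which stay standing in their wells, and leave the things around the carousel where they are; move clear when the red-capped pot faces front.

Things in the scene. Friction and masses are not known exactly. Their poses are not given: they have to be found in the camera images.
- front_mark (a point): outer tip of the yellow arrow head painted on the black tongue of the carousel's fixed foot; 185 mm out from the turning axis, 11 mm above the table. The tongue (50 mm wide, 10 mm high) lies under the plate's level, sticks out 55 mm past its edge and marks the front, which points roughly but not exactly towards the robot
- front_spot (a point): point fixed to the foot (it does not turn), at floor height of the wells (30 mm above the table), 62 mm from the turning axis exactly under the direction of the front arrow: a pot whose well faces front stands centred on it. The turning axis is vertical and lies on the line from front_mark through front_spot, 62 mm beyond front_spot
- plate (a joint): angle of the round wooden turning plate (280 mm across, its top 30 mm above the table), 0 at the start, growing anticlockwise seen from above; turns freely both ways without stops; needs about 2 N at the rim, stays where it is left and does not coast
- post0 (a point): centre of the top of one of four black upright finger posts on the plate's rim (16 mm thick, standing 43 mm above the plate, top 73 mm above the table), 125 mm from the turning axis, half-way between two wells; the posts turn with the plate
- post1 (a point): centre of the top of one of four black upright finger posts on the plate's rim (16 mm thick, standing 43 mm above the plate, top 73 mm above the table), 125 mm from the turning axis, half-way between two wells; the posts turn with the plate
- post2 (a point): centre of the top of one of four black upright finger posts on the plate's rim (16 mm thick, standing 43 mm above the plate, top 73 mm above the table), 125 mm from the turning axis, half-way between two wells; the posts turn with the plate
- post3 (a point): centre of the top of one of four black upright finger posts on the plate's rim (16 mm thick, standing 43 mm above the plate, top 73 mm above the table), 125 mm from the turning axis, half-way between two wells; the posts turn with the plate
- red_pot: the marked item: little white pot with a RED screw cap, 60 mm across, 70 mm high, loose in one of four wells of the plate (ringed by white lips 10 mm high, 73 mm across, centred 62 mm from the turning axis, 90 degrees apart); origin at the centre of its underside
- white_pot_a: little blue pot with a white cap, 60 mm across, 64 mm high, loose in another well; origin at the centre of its underside
- black_pot: little teal pot with a black cap, 59 mm across, 58 mm high, loose in another well; origin at the centre of its underside
- white_pot_b: another little blue pot with a white cap, as the first, loose in the remaining well; origin at the centre of its underside
- tin: bystander: small open tin, teal, 77 mm across, 69 mm high; origin at the centre of its underside
- red_tube: bystander: tube of red acrylic colour lying on the table, 118 x 37 x 30 mm; origin at the centre of its underside
- squeeze_bottle: bystander: whitish squeeze bottle with white cap, 58 mm across, 150 mm high; origin at the centre of its underside
There are look-alikes about, which are no part of the job. What is shaped like the white_pot_b but orange or pink is not meant. Leave any pink or purple look-alike of the white_pot_a alone.

How it is judged:
At the end, for the whole second after the job is handed in: The red-capped pot stands within 13 mm of the spot in its well circle under the front arrow (about 12 degrees either way), the plate is at rest, all four pots stand upright in their wells and the tin, tube and squeeze bottle are within 20 mm of where they were (horizontal distance between red_pot and front_spot below 0.013 m and velocity of joint plate between -0.03 and 0.03 rad/s and height (world z) of red_pot between 0.026 and 0.035 m and angle between each of red_pot, white_pot_a, black_pot, white_pot_b's own z axis and vertical below 0.1 rad and horizontal distance between each of red_pot, white_pot_a, black_pot, white_pot_b and front_spot below 0.14 m and height (world z) of white_pot_a between 0.026 and 0.035 m and height (world z) of black_pot between 0.026 and 0.035 m and height (world z) of white_pot_b between 0.026 and 0.035 m and distance of each of tin, red_tube, squeeze_bottle from where it was at the start of the episode below 0.02 m); the robot touches nothing.
It fails at once if the robot touches a pot (contact force between any of the fingers, the arm and red_pot above 0.5 N or contact force between any of the fingers, the arm and white_pot_a above 0.5 N or contact force between any of the fingers, the arm and black_pot above 0.5 N or contact force between any of the fingers, the arm and white_pot_b above 0.5 N).
It fails at once if a pot is lifted out of its well or tipped (height (world z) of any of red_pot, white_pot_a, black_pot, white_pot_b above 0.04 m or angle between any of red_pot, white_pot_a, black_pot, white_pot_b's own z axis and vertical above 0.3 rad).
It fails at once if a bystander (tin, tube, squeeze bottle) is moved by more than 20 mm (distance of any of tin, red_tube, squeeze_bottle from where it was at the start of the episode above 0.02 m).
It also fails if it takes over 51 s, if anything falls off the work surface, if the arm or the gripper's body presses on something with over 40 N, if the wrist force passes 120 N, or if a joint passes its speed limit or range.

## Working session

There is one attempt and no reset: what is moved stays moved. The work goes in short steps, Python scripts to look and compute and a tool call to move; the robot and the scene stay as the last step left them, time stands still between calls to the robot, and variables do not carry over. Pictures are saved under pics/ and viewed, and the job is handed in when it is done.

Besides the shell and the picture viewer there is one more tool, called after "Call:" by a JSON object that holds its "method" and its "body", one argument or row to a line. step_arm: Moves the arm, as the interface text tells. Shifts and turns lie within -1 to 1; 1 stands for 40 mm of shift or 360 degrees of turn. Its arguments: {"type":"object","properties":{"plan":{"type":"array"},"fingers":{"type":"number"},"force":{"type":"number"}},"required":["plan"]}

```bash
mkdir -p pics; python3 - <<'E'
from station import bot
import cv2,numpy as np
for n in("scene","top"):
    p,d=bot.read_camera(n); cv2.imwrite(f"pics/{n}0.png",p[:,:,::-1]); np.savez(f"{n}0.npz",p=p,d=d)
    m=bot.camera_model(n);print(n,m)
o=bot.get_obs();print(o["t"],o["eef_pos"],o["tool_rot"],o["gripper_width"])
E
```

```text
scene {'mtx': array([[485.4574969 ,   0.        , 314.57699733],
       [  0.        , 485.4574969 , 205.65457515],
       [  0.        ,   0.        ,   1.        ]]), 'origin': array([ 0.11441556, -0.94637267,  1.3731647 ]), 'rotation': array([ 0.91838517,  0.32308691, -0.08099555, -0.21359599])}
top {'mtx': array([[400.71344885,   0.        , 313.86752425],
       [  0.        , 400.71344885, 204.63019322],
       [  0.        ,   0.        ,   1.        ]]), 'origin': array([0.41142541, 0.00460053, 1.15454214]), 'rotation': array([-0.70231944, -0.04745675,  0.06279066,  0.70749742])}
0.1 [ 0.24438538 -0.6285846   0.19381996] [-0.12981462 -0.69484124 -0.1309251   0.69512764] 1.0014123631086842
```

View pics/scene0.png

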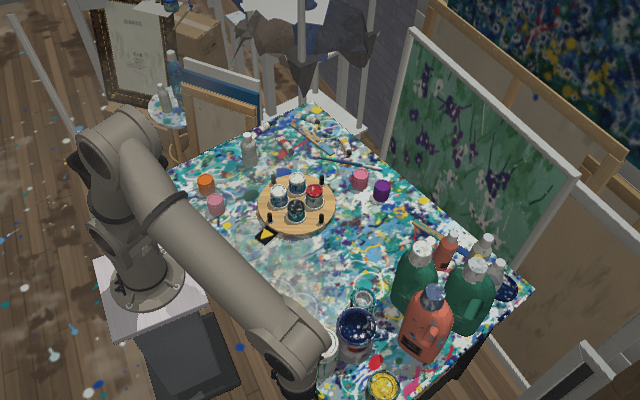

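View pics/top0.png

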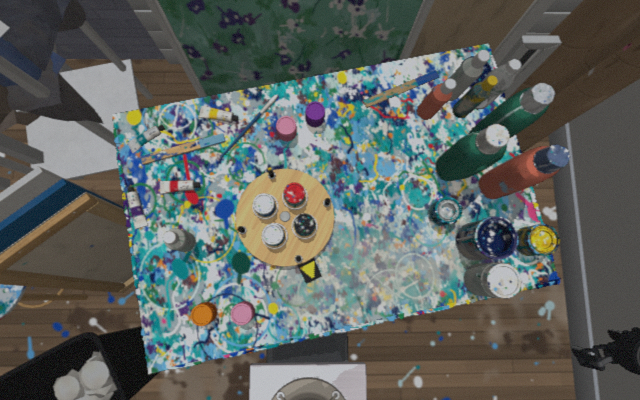

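```bash
cat > h.py <<'E'
import numpy as np,cv2
from scipy.spatial.transform import Rotation as R
from station import bot
def cam(n):
    m=bot.camera_model(n);q=m["rotation"];return m["mtx"],m["origin"],R.from_quat([q[1],q[2],q[3],q[0]]).as_matrix()
def ray(n,u,v,z):
    K,o,r=cam(n);d=r@(np.diag([1,-1,-1])@np.linalg.inv(K)@[u,v,1]);return o+d*(z-o[2])/d[2]
def proj(n,P):
    K,o,r=cam(n);c=np.diag([1,-1,-1])@r.T@(np.array(P)-o);c=K@c;return c[:2]/c[2]
def blobs(p,mask,mn=8):
    n,l,s,c=cv2.connectedComponentsWithStats(mask.astype(np.uint8))
    return [(c[i].round(1),s[i][4]) for i in range(1,n) if s[i][4]>=mn]
E
python3 - <<'E'
from h import *
p=np.load("top0.npz")["p"]
o=bot.get_obs();print(proj("top",o["eef_pos"]),proj("scene",o["eef_pos"]))
for u,v in[(285,217)]: print(ray("top",u,v,.03))
h=cv2.cvtColor(p,cv2.COLOR_RGB2HSV)
s=np.zeros(p.shape[:2],bool);s[150:300,220:350]=1
print("dark",blobs(p,s&(p.max(2)<45)))
print("red",blobs(p,s&(h[...,1]>150)&(h[...,2]>90)&((h[...,0]<8)|(h[...,0]>172))))
print("yel",blobs(p,s&(h[...,1]>150)&(h[...,2]>130)&(h[...,0]>22)&(h[...,0]<33)))
cv2.imwrite("pics/crop0.png",cv2.resize(p[150:300,210:360,::-1],None,fx=4,fy=4,interpolation=cv2.INTER_CUBIC))
E
```

```text
[576.59933935 337.57991956] [298.46756823 408.85116265]
[0.55342173 0.06117768 0.03      ]
dark [(array([271. , 173.5]), np.int32(18)), (array([326.9, 201.7]), np.int32(18)), (array([308.8, 227.1]), np.int32(14)), (array([240.9, 229.4]), np.int32(19)), (array([298.1, 258.4]), np.int32(11)), (array([304.7, 263. ]), np.int32(23)), (array([311.9, 275.3]), np.int32(70))]
red [(array([294.6, 192. ]), np.int32(246))]
yel [(array([226.4, 178.2]), np.int32(14)), (array([309. , 268.8]), np.int32(133))]
```

View pics/crop0.png

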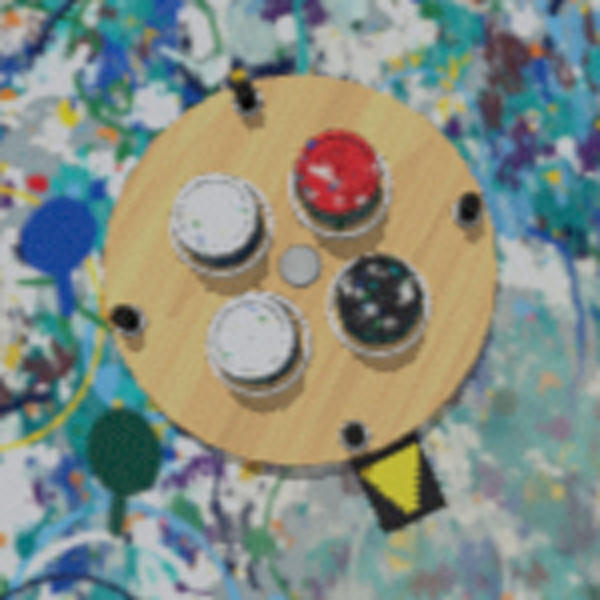

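```bash
python3 - <<'E'
from h import *
P=[ray("top",210+u/4,150+v/4,.071)[:2] for u,v in[(245,92),(468,210),(353,435),(124,318)]]
c=np.mean(P,0);print("c",c)
def pol(n,x): d=np.array(x)[:2]-c;print(n,np.round(x[:2],4),"r",np.linalg.norm(d).round(4),"ang",np.degrees(np.arctan2(d[1],d[0])).round(1))
for i,x in enumerate(P):pol(f"post{i}",x)
pol("red",ray("top",294.6,192.4,.1))
pol("tip",ray("top",210+408/4,150+515/4,.011)); pol("yel",ray("top",309,268.8,.011))
pol("axis",ray("top",285,216.5,.05))
# scene check
for z,x in[(.071,P[0]),(.071,P[1]),(.1,ray("top",294.6,192.4,.1))]: print(proj("scene",[x[0],x[1],z]))
# nearby tall stuff
d=np.load("top0.npz")["d"];K,o,r=cam("top")
v,u=np.mgrid[:400,:640];ray_=np.stack([(u-K[0,2])/K[0,0],-(v-K[1,2])/K[1,1],-np.ones_like(u,float)],-1)*d[...,None]
W=ray_@r.T+o
m=(d>0)&(W[...,2]>.025)&(W[...,2]<.4)&(W[...,0]>.15)&(W[...,0]<1)&(abs(W[...,1])<.6)
for ce,a in blobs(0,m,25):
  uu,vv=ce.astype(int);print(ce,a,W[vv,uu].round(3))
E
```

```text
c [0.55225063 0.06067586]
post0 [0.6711 0.0974] r 0.1244 ang 17.2
post1 [ 0.5876 -0.0558] r 0.1217 ang -73.1
post2 [0.4353 0.0234] r 0.1227 ang -162.3
post3 [0.515  0.1777] r 0.1228 ang 107.7
red [0.6107 0.0322] r 0.065 ang -26.0
tip [ 0.3807 -0.014 ] r 0.1871 ang -156.5
yel [ 0.4083 -0.0057] r 0.1585 ang -155.2
axis [0.5523 0.0602] r 0.0005 ang -85.1
[320.23625475 177.44204541]
[318.63925121 215.5501501 ]
[313.33270456 190.02151676]
[453.7  83.8] 1657 [ 0.879 -0.379  0.19 ]
[487.7  87.8] 1542 [ 0.871 -0.469  0.184]
[494.  132.9] 4640 [ 0.71  -0.422  0.297]
[314.3 112.6] 385 [ 0.853 -0.023  0.06 ]
[227.2 114.5] 26 [0.862 0.233 0.023]
[285.7 126.9] 383 [0.81  0.06  0.062]
[151.8 130. ] 36 [0.811 0.451 0.027]
[524.1 170.2] 2723 [ 0.635 -0.514  0.242]
[284.2 217. ] 7321 [0.553 0.064 0.032]
[187.1 183. ] 39 [0.653 0.341 0.028]
[130.3 196.2] 45 [0.616 0.499 0.028]
[446.  210.4] 680 [ 0.57  -0.395  0.037]
[488.4 238.5] 2073 [ 0.486 -0.488  0.083]
[177.7 239.4] 547 [0.487 0.33  0.127]
[525.6 239.2] 28 [ 0.484 -0.597  0.068]
[493.6 279.8] 1630 [ 0.379 -0.465  0.145]
[241.6 312.8] 428 [0.297 0.175 0.061]
[202.3 313.8] 456 [0.296 0.278 0.061]
[605.1 355.6] 1238 [ 0.236 -0.586  0.34 ]
```

```bash
cat >> h.py <<'E'
C=np.array([.5523,.0605])
def pose():
    o=bot.get_obs();q=o["tool_rot"];return o["eef_pos"],R.from_quat([q[1],q[2],q[3],q[0]]),o
def tgt(ang,r=.125,z=.05,yaw=None):
    """jaw axis y along tangent at ang (deg), tool x down"""
    a=np.radians(ang);p=np.array([C[0]+r*np.cos(a),C[1]+r*np.sin(a),z])
    return p,down(ang+90 if yaw is None else yaw)
def down(yaw):
    t=np.radians(yaw);x=np.array([0,0,-1.]);y=np.array([np.cos(t),np.sin(t),0]);return R.from_matrix(np.stack([x,y,np.cross(x,y)],1))
def rows(p0,R0,p1,R1):
    d=R0.inv().apply(p1-p0)/.04;w=(R0.inv()*R1).as_rotvec()/(2*np.pi)
    return d.round(3),w.round(4)
E
python3 - <<'E'
from h import *
p,r,o=pose();print(p,r.as_matrix().round(3),o["q"].round(3))
print("yaw",np.degrees(np.arctan2(r.as_matrix()[1,1],r.as_matrix()[0,1])))
E
```

```text
[ 0.24438538 -0.6285846   0.19381996] [[-0.001  0.362 -0.932]
 [ 0.001 -0.932 -0.362]
 [-1.    -0.002  0.   ]] [ 1.092  0.478  0.022  1.556 -0.012  1.109 -0.083]
yaw -68.7510937306944
```

Call:
{"method": "step_arm", "body": {
  "plan": [
    [-1,0,0,0,0,0],
    [-0.6,0,0,0,0,0],
    [0,-0.16,-0.95,-0.01,0,0],
    [0,-0.16,-0.95,-0.01,0,0],
    [0,-0.16,-0.95,-0.01,0,0],
    [0,-0.16,-0.95,-0.01,0,0],
    [0,-0.16,-0.95,-0.01,0,0],
    [0,-0.16,-0.95,-0.01,0,0]
  ],
  "fingers": -1
}}

```text
t: 1.1
eef_pos: [0.4218, -0.4808, 0.2581]
tool_rot: [-0.259, -0.658, -0.259, 0.658]
contact_force: [0.5, 0.4, -0.1]
gripper_width: 1.001
```

Call:
{"method": "step_arm", "body": {
  "plan": [
    [0,-0.16,-0.95,-0.01,0,0],
    [0,-0.16,-0.95,-0.01,0,0],
    [0,-0.16,-0.95,-0.01,0,0],
    [0,-0.16,-0.95,-0.01,0,0],
    [0,-0.16,-0.95,-0.01,0,0],
    [0,-0.16,-0.95,-0.01,0,0],
    [0,-0.16,-0.95,-0.01,0,0],
    [0,-0.16,-0.95,-0.01,0,0]
  ]
}}

```text
t: 2.1
eef_pos: [0.5501, -0.2041, 0.2582]
tool_rot: [-0.414, -0.573, -0.415, 0.573]
contact_force: [0.7, -0.3, -0.1]
gripper_width: 0.999
```

Call:
{"method": "step_arm", "body": {
  "plan": [
    [0,-0.1,-0.95,-0.01,0,0],
    [0,-0.1,-0.95,-0.01,0,0],
    [0,-0.1,-0.95,-0.01,0,0],
    [0,-0.1,-0.95,-0.01,0,0],
    [0,-0.1,-0.95,-0.01,0,0],
    [0,-0.1,-0.95,-0.01,0,0],
    [0,-0.1,-0.95,-0.01,0,0],
    [0,0,0,0,0,0]
  ],
  "fingers": 0
}}

```text
t: 3.1
eef_pos: [0.5563, 0.0638, 0.2586]
tool_rot: [0.53, 0.468, 0.531, -0.467]
contact_force: [0.4, -0.2, 1.0]
gripper_width: 0.497
```

```bash
python3 - <<'E'
from h import *
p,r,o=pose();print(p,o["q"].round(2),o["gripper_width"])
print("yaw",np.degrees(np.arctan2(r.as_matrix()[1,1],r.as_matrix()[0,1])))
p1,r1=tgt(107.4,.1235,.20,yaw=17.4);print(p1,rows(p,r,p1,r1))
E
```

```text
[0.55628097 0.06378574 0.25863507] [ 0.22  0.28 -0.54  1.73  0.15  1.18 -0.24] 0.4969295676341746
yaw 7.220511706490148
[0.51536846 0.17834868 0.2       ] (array([ 1.47 , -0.654, -2.968]), array([-0.0283, -0.0002,  0.    ]))
```

Call:
{"method": "step_arm", "body": {
  "plan": [
    [0.37,-0.16,-0.74,0,0,0],
    [0.37,-0.16,-0.74,0,0,0],
    [0.37,-0.16,-0.74,0,0,0],
    [0.36,-0.17,-0.75,-0.028,0,0],
    [0,0,0,0,0,0],
    [0,0,0,0,0,0]
  ]
}}

```text
t: 3.85
eef_pos: [0.5179, 0.1732, 0.1998]
tool_rot: [0.568, 0.422, 0.567, -0.422]
contact_force: [0.3, 0.2, 0.6]
gripper_width: 0.5
```

```bash
python3 - <<'E'
from h import *
p,r,o=pose();print(p,o["q"].round(2),o["gripper_width"])
p1,r1=tgt(107.4,.1235,.048,yaw=17.4);print(p1,rows(p,r,p1,r1))
for n in("scene","top"):
    im,_=bot.read_camera(n); cv2.imwrite(f"pics/{n}1.png",im[:,:,::-1])
im=cv2.imread("pics/scene1.png");cv2.imwrite("pics/crop1.png",cv2.resize(im[130:270,200:360],None,fx=4,fy=4))
E
```

```text
[0.51794603 0.17318636 0.19983518] [ 0.07  0.32 -0.62  1.83  0.21  1.06 -0.34] 0.5000794304179763
[0.51536846 0.17834868 0.048     ] (array([ 3.796, -0.024, -0.145]), array([-0.0018,  0.0001,  0.    ]))
```

View pics/crop1.png

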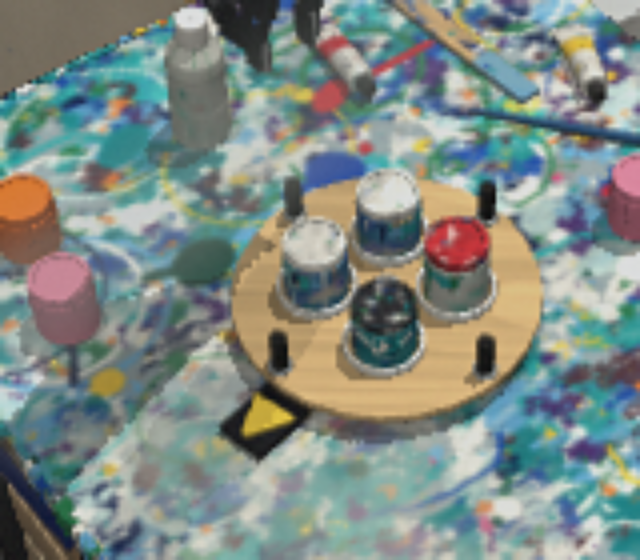

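View pics/top1.png

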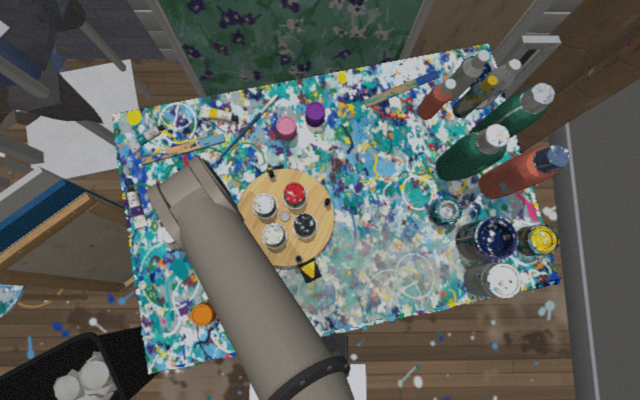

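Call:
{"method": "step_arm", "body": {
  "plan": [
    [0.9,-0.02,-0.15,-0.002,0,0],
    [0.9,0,0,0,0,0],
    [0.6,0,0,0,0,0],
    [0,0,0,0,0,0]
  ]
}}

```text
t: 4.45
eef_pos: [0.5141, 0.1785, 0.1026]
tool_rot: [0.57, 0.417, 0.571, -0.419]
contact_force: [-0.1, 0.6, -0.3]
gripper_width: 0.5
```

```bash
python3 - <<'E'
from h import *
p,r,o=pose();print(p,o["q"].round(2),o["gripper_width"])
im,_=bot.read_camera("scene"); cv2.imwrite("pics/s2.png",im[:,:,::-1])
im=cv2.imread("pics/s2.png");cv2.imwrite("pics/crop2.png",cv2.resize(im[120:250,220:350],None,fx=4,fy=4))
p1,r1=tgt(107.4,.1235,.048,yaw=17.4);print(p1,rows(p,r,p1,r1))
E
```

```text
[0.51413578 0.17850139 0.10258412] [ 0.02  0.44 -0.59  1.92  0.31  0.88 -0.42] 0.5001271506947761
[0.51536846 0.17834868 0.048     ] (array([1.365, 0.033, 0.012]), array([0.0003, 0.0001, 0.0005]))
```

View pics/crop2.png

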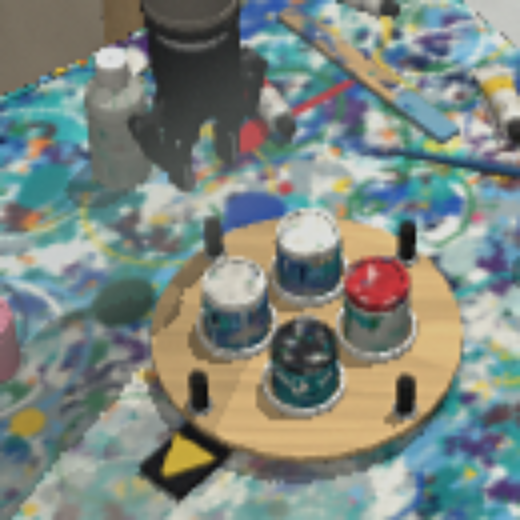

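```bash
python3 - <<'E'
from h import *
p,r,o=pose()
f=lambda P:((proj("scene",P)-[220,120])*4).round(0)
print(f(p),f(p+[0,0,.006]),f([p[0],p[1],.073]),f([p[0],p[1],.03]))
for a in(107.4,17.4,-72.6,-162.6):print(f([*tgt(a,.125,.073)[0]]))
t=r.as_matrix()[:,1]
print(f(p+[0,0,.006]+t*.021),f(p+[0,0,.006]-t*.021))
E
```

```text
[204. 200.] [204. 195.] [206. 224.] [209. 255.]
[206. 223.]
[401. 228.]
[398. 382.]
[190. 378.]
[222. 184.] [186. 207.]
```

Call:
{"method": "step_arm", "body": {
  "plan": [
    [0.55,0.03,0,0,0,0],
    [0,0,0,0,0,0],
    [0,0,0,0,0,0]
  ]
}}

```text
t: 4.88
eef_pos: [0.5169, 0.1808, 0.0833]
tool_rot: [0.571, 0.418, 0.57, -0.417]
contact_force: [0.1, 0.1, -0.3]
gripper_width: 0.498
```

```bash
python3 - <<'E'
from h import *
p,r,o=pose();print(p,o["contact_force"])
im,_=bot.read_camera("scene"); cv2.imwrite("pics/s3.png",im[:,:,::-1])
im=cv2.imread("pics/s3.png");cv2.imwrite("pics/crop3.png",cv2.resize(im[130:200,235:305],None,fx=8,fy=8,interpolation=cv2.INTER_CUBIC))
f=lambda P:((proj("scene",P)-[235,130])*8).round(0)
t=r.as_matrix()[:,1]
for k in(.021,-.021):
  for h in(.0,.01):print(f(p+[0,0,h]+t*k))
E
```

```text
[0.51689154 0.18075097 0.08333433] [ 0.11995021  0.06560101 -0.27028345]
[329. 325.]
[327. 309.]
[258. 372.]
[256. 357.]
```

View pics/crop3.png

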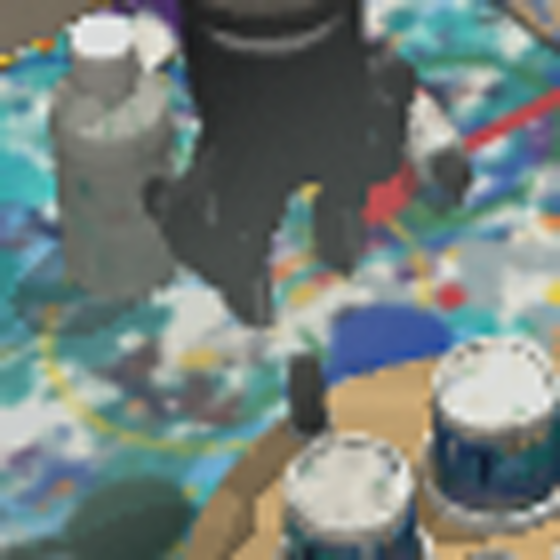

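```bash
python3 - <<'E'
from h import *
p,r,o=pose();print(p)
im,d=bot.read_camera("scene");K,og,rr=cam("scene")
def w(u,v):
    return og+rr@(np.array([(u-K[0,2])/K[0,0],-(v-K[1,2])/K[1,1],-1])*d[v,u])
for v in range(156,175):
    print(v,[tuple(w(u,v).round(3)) if im[v,u].max()<75 else None for u in (266,267,268,276,277,278)])
print([ (u,w(u,177).round(3)) for u in(272,273,274)])
E
```

```text
[0.51689199 0.18083554 0.08330817]
156 [(np.float64(0.496), np.float64(0.165), np.float64(0.196)), None, (np.float64(0.501), np.float64(0.159), np.float64(0.199)), None, None, None]
157 [None, None, None, None, None, None]
158 [None, None, (np.float64(0.5), np.float64(0.157), np.float64(0.192)), None, None, None]
159 [None, None, (np.float64(0.501), np.float64(0.16), np.float64(0.184)), None, None, None]
160 [None, None, None, None, None, None]
161 [None, None, None, None, None, None]
162 [None, None, None, None, None, None]
163 [None, None, None, None, (np.float64(0.541), np.float64(0.183), np.float64(0.125)), (np.float64(0.542), np.float64(0.175), np.float64(0.132))]
164 [None, None, None, None, None, None]
165 [None, None, None, None, None, None]
166 [None, None, None, None, None, None]
167 [None, None, None, None, None, None]
168 [None, None, None, None, None, None]
169 [None, None, None, None, None, None]
170 [None, None, None, None, None, None]
171 [None, None, None, None, None, None]
172 [None, None, None, None, None, None]
173 [None, None, None, None, None, None]
174 [None, None, None, None, None, None]
[(272, array([0.516, 0.178, 0.068])), (273, array([0.519, 0.175, 0.069])), (274, array([0.523, 0.176, 0.067]))]
```

```bash
python3 - <<'E'
from h import *
im,d=bot.read_camera("scene");K,og,rr=cam("scene")
v,u=np.mgrid[140:185,250:290]
W=np.stack([(u-K[0,2])/K[0,0],-(v-K[1,2])/K[1,1],-np.ones(u.shape)],-1)*d[140:185,250:290][...,None]@rr.T+og
for y in range(14,45):
    print(y+140,*["%3d/%3d"%(W[y,x,2]*1000,W[y,x,1]*1000) for x in (14,15,16,17,25,26,27,28)])
m=(W[...,2]>.055)&(W[...,2]<.125)&(W[...,1]>.15)&(W[...,1]<.22)
print(W[m][np.argsort(W[m][:,2])][::6].round(3))
E
```

```text
154 191/180 206/165 203/166 205/163 164/189 164/188 171/180 170/179
155 188/179 189/176 192/172 206/157 152/196 158/189 167/179 172/173
156 190/173 194/168 190/169 199/160 157/187 156/186 159/182 156/184
157 188/170 190/167 199/157 193/161 145/193 157/181 150/186 161/174
158 174/179 189/163 190/161 194/156 144/190 147/186 155/177 147/183
159 174/175 184/164 190/157 191/154 135/194 143/185 145/181 147/179
160 171/173 179/164 182/159 181/159 132/192 141/183 138/183 138/182
161 168/171 177/162 175/161 178/158 129/191 130/188 137/180 137/179
162 174/161 175/159 168/163 168/162 121/193 127/186 139/174 136/175
163 165/165 172/158 170/158 171/155   0/299   3/294 127/180 127/179
164 166/160 162/162 166/156 162/159  -4/298  -5/297  -6/296   6/283
165 156/164 153/165 154/164 155/161   1/288   0/287   5/280  -5/288
166 145/170 151/163 145/167 153/159   4/280  -2/285   0/280   2/277
167 138/172 144/165 145/163 147/160  -5/284  -2/280   8/268  -3/277
168 138/168 142/162 138/164 138/163   1/273   2/271  -1/272   1/268
169 129/172 141/159 135/163 138/159   0/269   5/262   3/262  -1/265
170   1/282 
[... 413 characters left out ...]
54   0/250   0/249   0/236   0/234   2/231   3/228
177  -1/251   5/243   1/245   3/241   4/228  -5/234   0/227  -1/227
178  -5/250  -3/246   5/237  -1/241   4/223  33/196  30/197  31/195
179   9/232   1/237  -3/240  -2/237  53/176  23/200  35/188  38/184
180   0/234  -3/236  -3/235   2/228  46/178  30/189  28/190  29/187
181  -2/232  -5/233  -1/228   4/222  40/178  32/183  30/183  30/182
182   3/223   0/223   2/221  -1/222  33/179  37/175  29/180  26/180
183   3/218  -2/221   0/219  -2/218  35/173  36/171  37/168  27/175
184   0/216   9/207   0/213  27/188  37/167  95/117  94/116  99/111
[[0.517 0.174 0.055]
 [0.515 0.177 0.064]
 [0.52  0.177 0.072]
 [0.521 0.18  0.074]
 [0.548 0.18  0.124]]
```

Call:
{"method": "step_arm", "body": {
  "plan": [
    [0,0,0,0,0,0],
    [0,0,0,0,0,0],
    [0,0,0,0,0,0],
    [0,0,0,0,0,0],
    [0,0,0,0,0,0],
    [0,0,0,0,0,0]
  ],
  "fingers": 1
}}

```text
t: 5.78
eef_pos: [0.5159, 0.1805, 0.0819]
tool_rot: [0.571, 0.417, 0.571, -0.417]
contact_force: [-0.4, -0.1, 0.4]
gripper_width: 0.002
```

```bash
cat >> h.py <<'E'
def look(tag,u0=235,v0=120,w=80,s=8,c="scene"):
    im,d=bot.read_camera(c); np.savez(f"{tag}.npz",p=im,d=d)
    b=im[v0:v0+w,u0:u0+w,::-1];cv2.imwrite(f"pics/{tag}.png",cv2.resize(b,None,fx=s,fy=s,interpolation=cv2.INTER_CUBIC)[:600])
    return im,d
def cloud(c,d):
    K,og,rr=cam(c);v,u=np.mgrid[:400,:640]
    return np.stack([(u-K[0,2])/K[0,0],-(v-K[1,2])/K[1,1],-np.ones(u.shape)],-1)*d[...,None]@rr.T+og
E
python3 - <<'E'
from h import *
p,r,o=pose();print(p,o["gripper_width"])
im,d=look("c4");W=cloud("scene",d)
m=(W[...,2]>.076)&(W[...,2]<.2)&(abs(W[...,1]-p[1])<.05)&(abs(W[...,0]-p[0])<.06)
A=W[m];A=A[np.argsort(A[:,2])];print(A[:12].round(3))
E
```

```text
[0.51593621 0.18050621 0.08187448] 0.0015803455334736471
[[0.514 0.181 0.077]
 [0.517 0.178 0.078]
 [0.575 0.14  0.088]
 [0.571 0.141 0.089]
 [0.564 0.132 0.09 ]
 [0.569 0.134 0.091]
 [0.564 0.134 0.094]
 [0.574 0.138 0.095]
 [0.514 0.173 0.121]
 [0.516 0.17  0.123]
 [0.524 0.171 0.123]
 [0.521 0.172 0.124]]
```

View pics/c4.png

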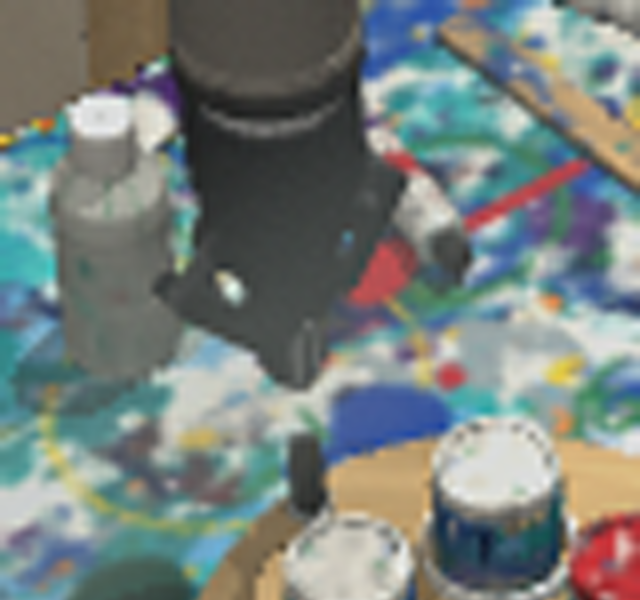

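Call:
{"method": "step_arm", "body": {
  "plan": [
    [0,0,0,0,0,0],
    [0,0,0,0,0,0],
    [0,0,0.05,0,0,0],
    [0.5,0,0,0,0,0],
    [0.5,0,0,0,0,0],
    [0,0,0,0,0,0],
    [0,0,0,0,0,0]
  ],
  "fingers": 0
}}

```text
t: 6.7
eef_pos: [0.5164, 0.1788, 0.0416]
tool_rot: [0.571, 0.417, 0.571, -0.417]
contact_force: [0.3, -0.7, 0.1]
gripper_width: 0.504
```

```bash

python3 - <<'E'
from h import *
p,r,o=pose();print(p,o["gripper_width"],o["contact_force"])
im,d=look("c5");W=cloud("scene",d)
m=(W[...,2]>.05)&(W[...,2]<.12)&(abs(W[...,1]-p[1])<.035)&(abs(W[...,0]-p[0])<.045)
A=W[m];A=A[np.argsort(A[:,2])];print(A[::5].round(3))
E
```

```text
[0.51638691 0.17883186 0.04160669] 0.5039714197316728 [ 0.34139809 -0.73409011  0.05114811]
[[0.512 0.181 0.05 ]
 [0.523 0.177 0.054]
 [0.522 0.175 0.063]
 [0.521 0.182 0.067]
 [0.516 0.186 0.071]
 [0.524 0.178 0.074]
 [0.54  0.194 0.084]
 [0.495 0.163 0.087]
 [0.498 0.16  0.089]
 [0.546 0.171 0.092]
 [0.551 0.183 0.094]
 [0.499 0.161 0.098]
 [0.486 0.165 0.101]
 [0.536 0.192 0.103]
 [0.537 0.184 0.105]
 [0.5   0.162 0.107]
 [0.483 0.166 0.111]
 [0.486 0.164 0.112]
 [0.496 0.161 0.115]
 [0.501 0.162 0.117]
 [0.544 0.172 0.118]]
```

View pics/c5.png

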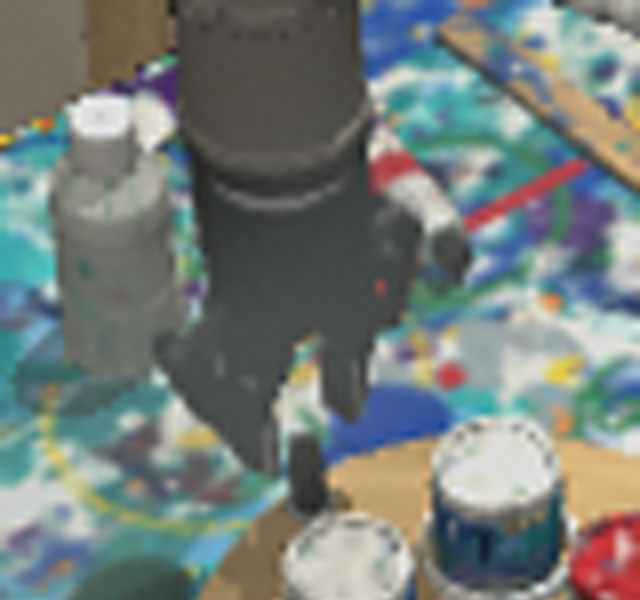

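Call:
{"method": "step_arm", "body": {
  "plan": [
    [0.45,0,0,0,0,0],
    [0.45,0,0,0,0,0],
    [0,0,0,0,0,0],
    [0,0,0,0,0,0]
  ]
}}

```text
t: 7.25
eef_pos: [0.5164, 0.1788, 0.0057]
tool_rot: [0.571, 0.417, 0.571, -0.417]
contact_force: [-0.5, 0.6, 0.6]
gripper_width: 0.499
```

```bash

python3 - <<'E'
from h import *
p,r,o=pose();print(p,o["q"].round(2),o["contact_force"])
im,d=look("c6");W=cloud("scene",d)
print("yaw",np.degrees(np.arctan2(r.as_matrix()[1,1],r.as_matrix()[0,1])))
E
```

```text
[0.51643992 0.1787549  0.00570022] [-0.05  0.58 -0.51  1.98  0.43  0.69 -0.52] [-0.50209977  0.60017199  0.55750053]
yaw 17.655169505211248
```

View pics/c6.png

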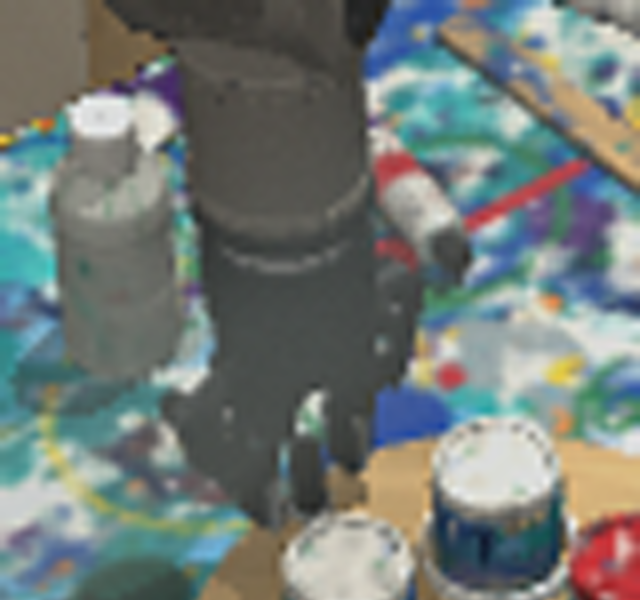

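Call:
{"method": "step_arm", "body": {
  "plan": [
    [0,0.108,0.002,0.0056,0,0],
    [0,0.162,0.005,0.0083,0,0],
    [0,0.216,0.0075,0.0111,0,0],
    [0,0.216,0.0075,0.0111,0,0],
    [0,0.216,0.0075,0.0111,0,0],
    [0,0,0,0,0,0]
  ]
}}

```text
t: 8.05
eef_pos: [0.5538, 0.1847, 0.0064]
tool_rot: [0.503, 0.498, 0.502, -0.497]
contact_force: [0.6, -0.0, 0.0]
gripper_width: 0.5
```

```bash
cat >> h.py <<'E'
def st():
    p,r,o=pose();d=p[:2]-C;a=np.degrees(np.arctan2(d[1],d[0]));M=r.as_matrix()
    print("t",o["t"],"ang",a.round(2),"r",np.linalg.norm(d).round(4),"z",p[2].round(4),"yaw+90",(np.degrees(np.arctan2(M[1,1],M[0,1]))+90).round(2),"tilt",M[:2,0].round(3),"q",o["q"].round(2),"F",o["contact_force"].round(1))
E
python3 - <<'E'
from h import *
st();look("c7",225,130,100,6)
E
```

```text
t 8.05 ang 89.33 r 0.1242 z 0.0064 yaw+90 90.61 tilt [0.001 0.   ] q [-0.1   0.61 -0.43  1.89  0.37  0.72 -0.74] F [ 0.6 -0.   0. ]
```

View pics/c7.png

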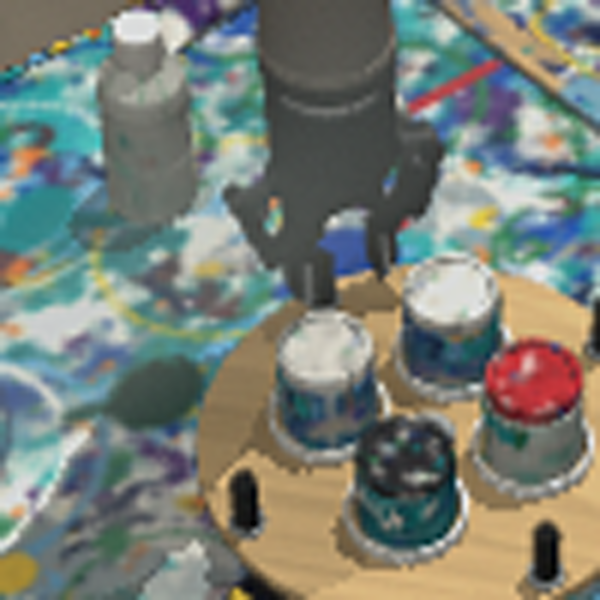

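Call:
{"method": "step_arm", "body": {
  "plan": [
    [0,0.162,0.005,0.0085,0,0],
    [0,0.242,0.01,0.0127,0,0],
    [0,0.242,0.01,0.0127,0,0],
    [0,0.242,0.01,0.0127,0,0],
    [0,0.242,0.01,0.0127,0,0],
    [0,0.242,0.01,0.0127,0,0],
    [0,0.242,0.01,0.0127,0,0],
    [0,0.162,0.005,0.0085,0,0]
  ]
}}

```text
t: 9.1
eef_pos: [0.6199, 0.1657, 0.006]
tool_rot: [0.337, 0.621, 0.338, -0.621]
contact_force: [-1.2, 2.2, -0.1]
gripper_width: 0.499
```

```bash
python3 - <<'E'
from h import *
st();look("c8",245,130,100,6)
E
```

```text
t 9.1 ang 57.29 r 0.125 z 0.006 yaw+90 57.06 tilt [-0.     0.001] q [-0.16  0.66 -0.28  1.76  0.24  0.76 -1.13] F [-1.2  2.2 -0.1]
```

View pics/c8.png

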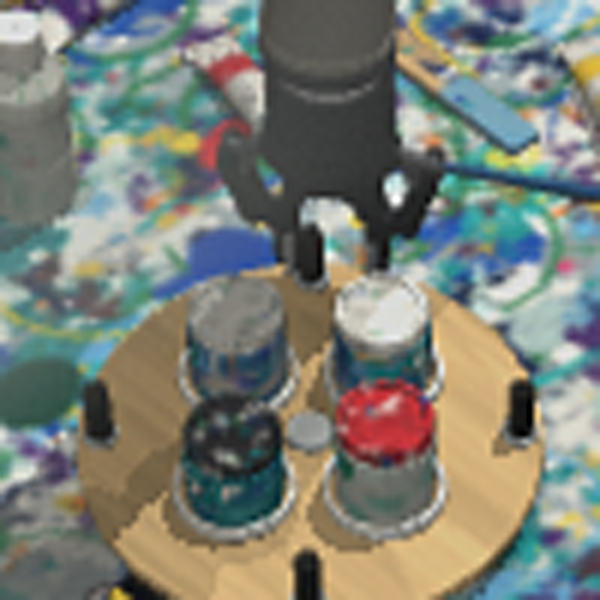

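Call:
{"method": "step_arm", "body": {
  "plan": [
    [0,0.162,0.005,0.0085,0,0],
    [0,0.242,0.012,0.0125,0,0],
    [0,0.242,0.012,0.0125,0,0],
    [0,0.242,0.012,0.0125,0,0],
    [0,0.242,0.012,0.0125,0,0],
    [0,0.242,0.012,0.0125,0,0],
    [0,0.242,0.012,0.0125,0,0],
    [0,0.162,0.005,0.0085,0,0]
  ]
}}

```text
t: 10.15
eef_pos: [0.6657, 0.1109, 0.0061]
tool_rot: [0.146, 0.692, 0.146, -0.692]
contact_force: [0.2, 2.7, -0.3]
gripper_width: 0.502
```

```bash
python3 - <<'E'
from h import *
st();look("c9",245,130,100,6)
E
```

```text
t 10.15 ang 23.95 r 0.1241 z 0.0061 yaw+90 23.82 tilt [0.001 0.   ] q [-0.17  0.69 -0.13  1.68  0.12  0.78 -1.51] F [ 0.2  2.7 -0.3]
```

View pics/c9.png

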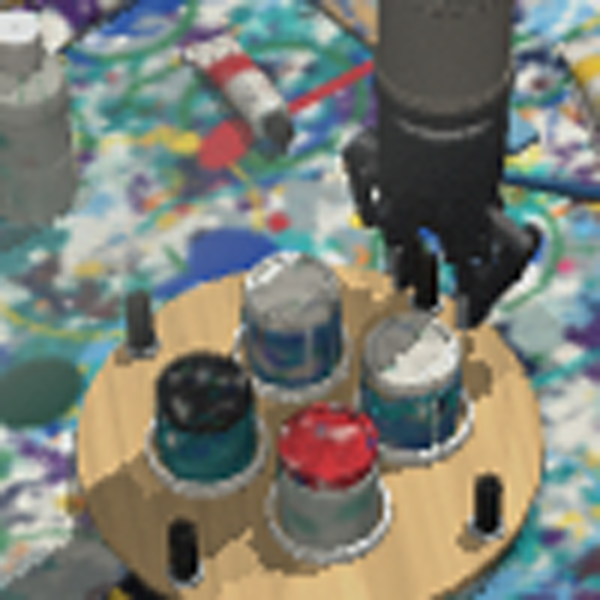

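Remaining: tool 24° → about −27°. Going on.

Call:
{"method": "step_arm", "body": {
  "plan": [
    [0,0.162,0.005,0.0085,0,0],
    [0,0.242,0.011,0.0125,0,0],
    [0,0.242,0.011,0.0125,0,0],
    [0,0.242,0.011,0.0125,0,0],
    [0,0.242,0.011,0.0125,0,0],
    [0,0.242,0.011,0.0125,0,0],
    [0,0.242,0.011,0.0125,0,0],
    [0,0.162,0.005,0.0085,0,0]
  ]
}}

```text
t: 11.2
eef_pos: [0.674, 0.0408, 0.006]
tool_rot: [-0.057, 0.705, -0.058, -0.705]
contact_force: [1.4, 1.4, -0.2]
gripper_width: 0.5
```

```bash
python3 - <<'E'
from h import *
st();look("c10",245,130,100,6);look("t10",210,150,150,4,"top")
E
```

```text
t 11.2 ang -9.18 r 0.1233 z 0.006 yaw+90 -9.33 tilt [ 0.001 -0.   ] q [-0.16  0.68  0.02  1.69 -0.01  0.77 -1.88] F [ 1.4  1.4 -0.2]
```

View pics/c10.png

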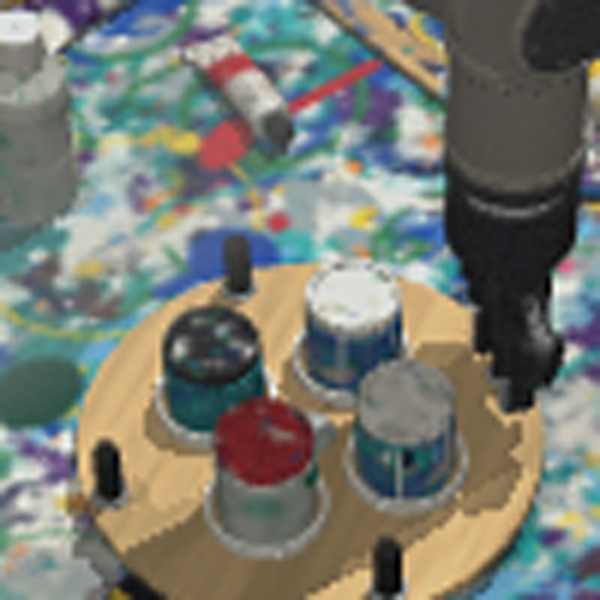

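View pics/t10.png

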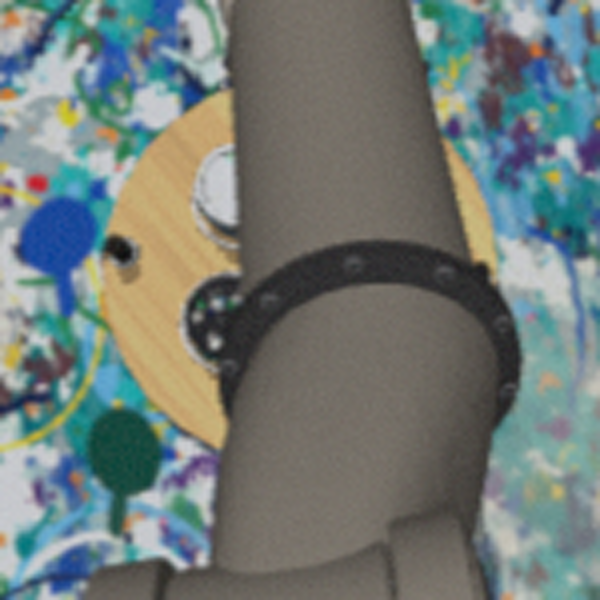

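```bash
python3 - <<'E'
from h import *
def a(x): d=x[:2]-C;return np.degrees(np.arctan2(d[1],d[0])).round(1),np.linalg.norm(d).round(4)
print(a(ray("top",210+120/4,150+244/4,.071)))
for u,v in((237,242),(105,450),(388,548)): print(a(ray("scene",245+u/6-1.8,130+v/6+.3,.073)))
E
```

```text
(np.float64(83.8), np.float64(0.1216))
(np.float64(85.6), np.float64(0.1253))
(np.float64(175.8), np.float64(0.125))
(np.float64(-94.4), np.float64(0.1253))
```

Call:
{"method": "step_arm", "body": {
  "plan": [
    [0,0.15,0.004,0.0078,0,0],
    [0,0.216,0.007,0.0111,0,0],
    [0,0.216,0.007,0.0111,0,0],
    [0,0.216,0.007,0.0111,0,0],
    [0,0.09,0.002,0.0046,0,0],
    [0,0,0,0,0,0],
    [0,0,0,0,0,0]
  ]
}}

```text
t: 12.18
eef_pos: [0.6633, 0.0076, 0.0059]
tool_rot: [-0.156, 0.69, -0.156, -0.69]
contact_force: [0.1, 0.8, -0.2]
gripper_width: 0.5
```

```bash
python3 - <<'E'
from h import *
st();look("c11",245,130,100,6)
E
```

```text
t 12.175 ang -25.49 r 0.123 z 0.0059 yaw+90 -25.56 tilt [ 0. -0.] q [-0.17  0.67  0.09  1.72 -0.08  0.75 -2.06] F [ 0.1  0.8 -0.2]
```

View pics/c11.png

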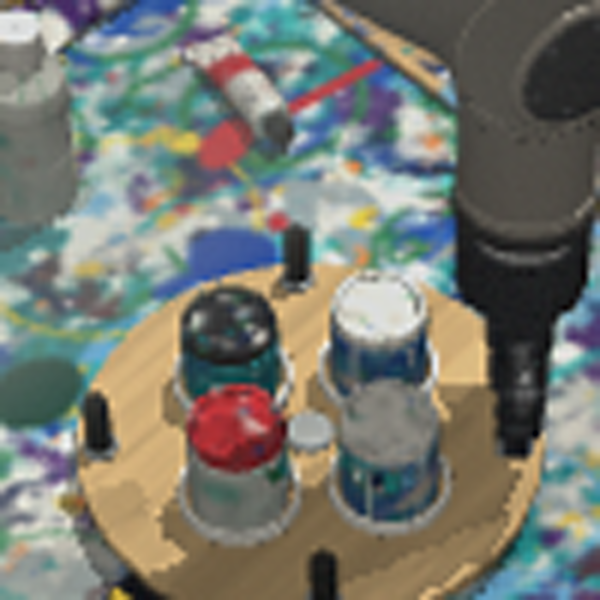

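```bash
python3 - <<'E'
from h import *
def a(x): d=x[:2]-C;return np.degrees(np.arctan2(d[1],d[0])).round(1),np.linalg.norm(d).round(4),x[:2].round(4)
for u,v in((297,232),(95,402),(322,558)): print(a(ray("scene",245+u/6-1.8,130+v/6+.3,.073)))
print("cap",a(ray("scene",245+237/6-1.8,130+418/6+.3,.1)))
E
python3 - <<'E'
from h import *
# arrow tip in scene0
p=np.load("scene0.npz")["p"];h=cv2.cvtColor(p,cv2.COLOR_RGB2HSV)
m=(h[...,1]>150)&(h[...,2]>130)&(h[...,0]>20)&(h[...,0]<35);m[:215]=0;m[255:]=0;m[:,:245]=0;m[:,290:]=0
for c,n in blobs(0,m):
  x=ray("scene",c[0]-1.8,c[1]+.3,.011);d=x[:2]-C;print(c,n,x,np.degrees(np.arctan2(d[1],d[0])),np.linalg.norm(d))
E
```

```text
(np.float64(68.5), np.float64(0.1254), array([0.5983, 0.1771]))
(np.float64(158.8), np.float64(0.1246), array([0.4361, 0.1055]))
(np.float64(-111.6), np.float64(0.1238), array([ 0.5067, -0.0546]))
cap (np.float64(-157.4), np.float64(0.0596), array([0.4972, 0.0376]))
[265.6 233.6] 69 [ 0.40383682 -0.00358328  0.011     ] -156.65283517241085 0.16170337937938303
```

Call:
{"method": "step_arm", "body": {
  "plan": [
    [0,-0.2,0,0,0,0],
    [0,0,0,0,0,0],
    [-0.5,0,0,0,0,0],
    [-1,0,0,0,0,0],
    [-1,0,0,0,0,0],
    [-1,0,0,0,0,0],
    [-1,0,0,0,0,0],
    [-1,0,0,0,0,0]
  ]
}}

```text
t: 13.22
eef_pos: [0.6666, 0.0145, 0.2291]
tool_rot: [-0.157, 0.69, -0.157, -0.689]
contact_force: [1.1, -0.1, -0.0]
gripper_width: 0.498
```

Call:
{"method": "step_arm", "body": {
  "plan": [
    [0,1,0,0,0,0],
    [0,1,0,0,0,0],
    [0,1,0,0,0,0],
    [0,1,0,0,0,0],
    [0,1,0,0,0,0],
    [0,1,0,0,0,0],
    [0,0,0,0,0,0],
    [0,0,0,0,0,0]
  ]
}}

```text
t: 14.22
eef_pos: [0.5633, -0.2012, 0.227]
tool_rot: [-0.157, 0.69, -0.156, -0.689]
contact_force: [0.4, 0.6, 0.2]
gripper_width: 0.499
```

```bash
python3 - <<'E'
from h import *
st();look("t12",210,150,150,4,"top");look("c12",210,110,150,4)
E
```

```text
t 14.225 ang -87.58 r 0.2619 z 0.227 yaw+90 -25.59 tilt [0.002 0.   ] q [ 0.09  0.32  0.19  1.72 -0.07  1.1  -1.72] F [0.4 0.6 0.2]
```

View pics/t12.png

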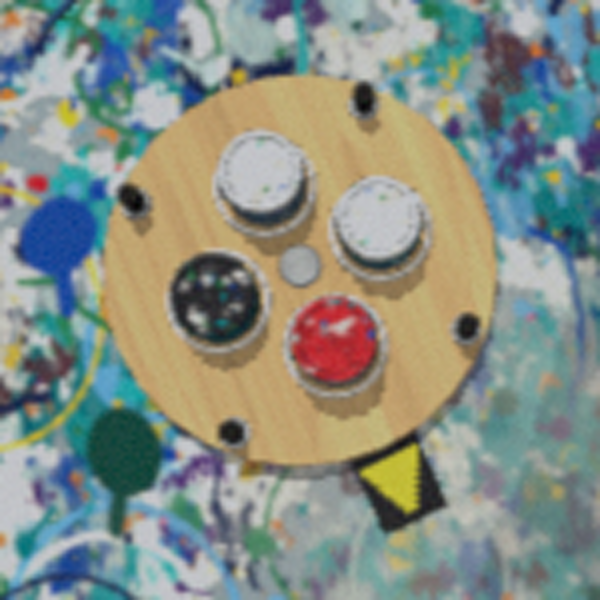

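View pics/c12.png

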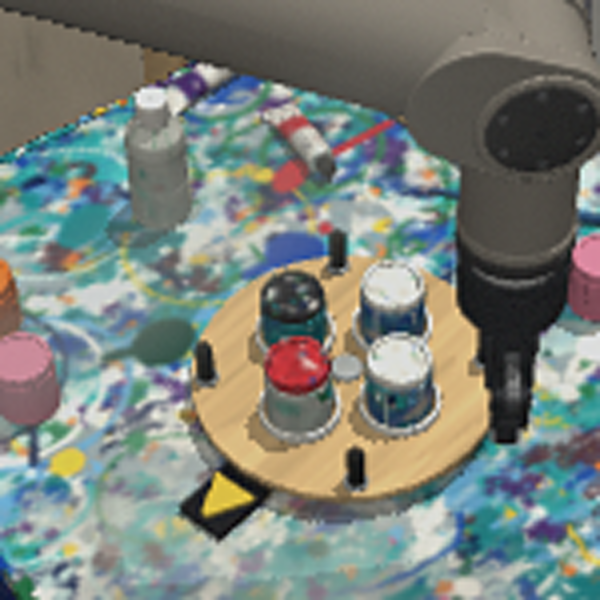

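```bash
python3 - <<'E'
from h import *
P=[ray("top",210+u/4,150+v/4,.071)[:2] for u,v in[(364,97),(131,199),(231,431),(468,325)]]
c=np.mean(P,0);print(c)
def a(x): d=x[:2]-c;return np.degrees(np.arctan2(d[1],d[0])).round(1),np.linalg.norm(d).round(4)
for x in P:print(a(x))
p=np.load("t12.npz")["p"];h=cv2.cvtColor(p,cv2.COLOR_RGB2HSV);s=np.zeros(p.shape[:2],bool);s[180:260,260:330]=1
b=blobs(p,s&(h[...,1]>130)&(h[...,2]>80)&((h[...,0]<8)|(h[...,0]>172)),50);print(b)
x=ray("top",*b[0][0],.1)[:2];f=np.radians(-156.5);print("red",x,a(x),"err",x-(c+.062*np.array([np.cos(f),np.sin(f)])))
print("tip",a(ray("top",312,278.7,.011)))
E
```

```text
[0.55274696 0.05998071]
(np.float64(-21.4), np.float64(0.123))
(np.float64(69.1), np.float64(0.1226))
(np.float64(158.5), np.float64(0.1226))
(np.float64(-111.1), np.float64(0.1229))
[(array([293. , 235.3]), np.int32(279))]
red [0.49596065 0.03653662] (np.float64(-157.6), np.float64(0.0614)) err [7.14237245e-05 1.27835185e-03]
tip (np.float64(-156.7), np.float64(0.1871))
```

Red pot is within about 1.3 mm of the spot; the gripper is clear.

```bash
python3 -c "
from station import bot
print(bot.get_obs()['joint_vel'].round(3)); print(bot.hand_in())"
```

```text
[-0.004  0.007 -0.002  0.003  0.002 -0.004  0.001]
the job is handed in; nothing more can be done
None
```

I turned the carousel about 129° clockwise, and the red-capped pot now faces the yellow arrow. The half-open fingers straddled one rim post and pushed it round. I then backed off the post, lifted clear and handed in at about 14 s.

**Position:** In the last top view the red cap was about 1.3 mm from the front spot. The cap lay at −157.6° and the arrow at −156.7°; the four posts put its well at about −156°.

**Pots and bystanders:** All four pots were upright in their wells. The tube and bottle looked unmoved in the last scene view. I did not re-measure the tin, though the arm never came near it. Contact forces during the push stayed under about 3 N.

**Disagreement:** The reported tool height was about 38 mm lower than the fingertips' height measured by the depth camera. I set the finger height by the camera images instead. I did not find the cause.

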